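# Unstack the freezer boxes and slide boxes

### The arm

A 6-joint arm with a two-finger parallel gripper is mounted at the origin on the work surface. World frame = base frame: x ahead of the robot, y to its left, z up, the work surface at z = 0. Lengths are in m, angles in rad, forces in N, time in s.
With the tool pointing down it reaches from about 0.4 to 0.825 m from the base axis. Payload 7 kg.
Tool frame: the origin (TCP) lies on the centre line of the jaws, within the pads' length; the fingertips stand tip_reach ahead of it and the grasp point (between the pads) is the TCP (tip_reach is the distance from the TCP to the fingertips, in m); z points along the fingers, y is the line along which they close (so a half turn about z gives the same grasp; the last joint's range is limited). The gripper opens to 88 mm and grips with 3 to 60 N. Pads are 19 mm wide; open, the fingers measure 130 mm over their backs; the gripper's body (78 mm by 193 mm) begins 47 mm behind the grasp point.
Start: joints at [0.288, 0.359, 0.012, 0, -1.224, -0.288], TCP at [0.675, -0, 0.246] pointing down, gripper open.
Joint ranges: [-3.07, 3.07], [-1.43, 2.12], [-1.02, 1.25], [-3.03, 1.67], [-3.05, -0], [-3.03, 3.03]. Speed limits (rad/s): [2.39, 2.39, 3.01, 3.14, 3.14, 3.14].

### API

Orientations are given as [roll, pitch, yaw] about the fixed x, y, z axes, in that order (R = Rz(yaw) Ry(pitch) Rx(roll)).
In Python, from station import get_state, grab_frame, calibration, job_done, find_in, mark_of, tip_reach gives the robot as it stands.
- The arm moves only by the shell command python3 -m handwheel 'ROWS' [OPENING] [FORCE]. ROWS is JSON, a list of rows, each an object with "delta_pos": the shift along the world's x, y, z in units of 30 mm (1.0 is 30 mm), a list of three; "dr": the turn, a rotation vector about the world's x, y, z in degrees, a list of three. In form: [{"delta_pos": [tx, ty, tz], "dr": [rx, ry, rz]}, ...]. A call has 1 to 10 rows; each row shifts and turns the commanded pose from where the row before left it; what a row does not reach is not made up. A row lasts 1/10 s, in which the tool goes at most 50 mm and 8.59 degrees, less where a joint would pass 70% of its speed; a pose out of reach is approached as far as the arm can. A call is refused whole if a number of a shift passes 1 or a number of a turn 8.59, either way. A call with a gripper value outside its range is refused whole. OPENING is the closure, from -1 (fully open) to 1 (shut), set as the call begins (- or left out, the last holds). The fingers move at their own pace and stop on an object; FORCE is the grip in N (left out, the last holds). Time passes only in rows, so rows that do not move let the fingers close. It gives the time, the measured TCP pose, the force, the opening and the grip force at its end, in the units of the state.
- get_state(): the state, without advancing time (a new reading comes with each control period).
- grab_frame(name): name is "scene" or "side" or "wrist"; returns the picture (420x560x3 uint8, red, green, blue); there is no depth.
- calibration(name): a dict with "fx", "fy", "cx", "cy" (pixels), "k1" (the pictures are not rectified: a ray, as slopes to the right and down, at radius r is drawn at 1 + k1 r^2 times it, then the intrinsics apply), "extrinsics" (4x4, takes a point from world to camera coordinates). Camera axes: x right, y down, z forward; pixel columns grow to the right and rows downward; lengths in m; the calibration is good to about 2 mm. A picture is of the moment at which its call begins: read the wrist's pose just before it. calibration takes no time and is no camera call; for the wrist camera it gives the pose at the moment of the call.
- job_done(): hands the job in; it is judged then, once.
Trained networks look in the newest picture that a camera, given by its name, has taken for a name from the list of things; names that differ only in an ending like _2 or _b are one class to them, and where a whole thing is asked for, a point or a joint stands for the part that bears it (a point fixed in the world has none). Each returns a list of dicts, best first, with "conf" (0 to 1); they miss things now and then, are a little off and sometimes report something else, mostly with a low value. They report only what shows in the picture. A call takes as long as a camera call. They do not tell look-alikes from the thing itself.
- find_in(camera, query): "location" ([column, row] in pixels, amid what is visible of it).
- mark_of(camera, query): "location" ([column, row] in pixels: a listed point, or the origin of a listed thing).
The state is a dict: "t": time; "q": joint angles; "qd": joint speeds; "joint_efforts": joint torques, N m; "eef_pos": TCP position; "ee_rot": TCP orientation; "force": force on the tool from outside, world axes, zero at the start; "moment": the same for the moment, N m; "width": finger opening in m; "gripper_force": force on a finger pad.
Only numpy, scipy, OpenCV 4.12 (cv2) and the standard library are available. Lean on these libraries where they do the work, as an engineer would, in place of code of your own. Each camera call takes 0.05 s, during which the arm holds its last target. There are 200 camera calls.

### The job

Take this stack apart and set each thing down, without dropping or tipping it, centred on its own place and lengthwise along it (either way round): the slide box with its drawer pulled out on the orange mat, the slide box with its drawer pushed in on the green mat, the blue freezer box flat in the blue tray and the purple freezer box flat in the purple tray. Leave both drawers as they are, and do not disturb the bottles and the jar standing by.

Things in the scene. Friction and masses are not known exactly. Their poses are not given: they have to be found in the camera images.
- slidebox_open: white slide box: a sleeve 84 mm long (own x), 30 mm wide (own y), 18 mm high, about 80 g, with a yellow drawer of glass slides in its +x end; grip across the sleeve's 30 mm. Origin: centre of the sleeve's underside, z up. This is the open one: its drawer stands out 24 to 30 mm past the sleeve, slides showing. It starts across the top of the blue box, 40 mm from its centre toward either end.
- slidebox_shut: white slide box: a sleeve 84 mm long (own x), 30 mm wide (own y), 18 mm high, about 80 g, with a yellow drawer of glass slides in its +x end; grip across the sleeve's 30 mm. Origin: centre of the sleeve's underside, z up. This is the shut one: its drawer is pushed in, ending flush with the sleeve. It starts across the top of the blue box, near the other end, 50 mm clear of the open one.
- blue_box: blue freezer box with its lid firmly shut, 128 mm long (own x), 60 mm wide (own y), 40 mm high, 0.25 kg (may vary by a third); rigid, grip it across its 60 mm width. Origin: centre of its underside, z up. At the start it lies crosswise on the purple box and carries both slide boxes.
- purple_box: purple freezer box with its lid firmly shut, 128 mm long (own x), 60 mm wide (own y), 40 mm high, 0.25 kg (may vary by a third); rigid, grip it across its 60 mm width. Origin: centre of its underside, z up. At the start it is the bottom of the stack and stands on the bench, its two ends showing on either side of the blue box. The stack may stand in any of five areas of the bench.
- orange_mat: orange flat mat without a rim, fixed, 144 mm (own x) by 70 mm (own y), 3 mm thick. Origin: centre of its underside at bench height. May lie in any of five areas, long axis within 0.25 rad of world y
- green_mat: green flat mat without a rim, fixed, 144 mm (own x) by 70 mm (own y), 3 mm thick. Origin: centre of its underside at bench height. May lie in any of five areas, long axis within 0.25 rad of world y
- blue_tray: shallow tray with a blue inner floor, grey 4 mm rim all round; fixed, outer size 156 mm (own x) by 88 mm (own y), rim top 12 mm high, inner floor 148 x 80 mm, 4 mm above the bench. Origin: centre of its underside at bench height. May lie in any of five areas, long axis within 0.25 rad of world y
- purple_tray: shallow tray with a purple inner floor, grey 4 mm rim all round; fixed, outer size 156 mm (own x) by 88 mm (own y), rim top 12 mm high, inner floor 148 x 80 mm, 4 mm above the bench. Origin: centre of its underside at bench height. May lie in any of five areas, long axis within 0.25 rad of world y
- drawer_open (a joint): how far the open slide box's drawer stands out, in m (0 pushed in, 0.032 fully out). Moves only when pushed with about 2 N or more.
- drawer_shut (a joint): the same for the shut slide box's drawer (about 0).
- sample_bottle: bystander: loose milky bottle with an orange screw cap, 54 mm across, 112 mm high, left of the work. Origin: centre of its underside.
- reagent_bottle: bystander: loose clear bottle with a white cap, 52 mm across, 120 mm high, right of the work. Origin: centre of its underside.
- powder_jar: bystander: loose white jar with a black lid, 72 mm across, 85 mm high, right of the work, nearer the robot. Origin: centre of its underside.
Things that resemble listed ones, but are neither listed nor needed, are in the scene too. Leave any black or turquoise look-alike of the slidebox_open alone.

How it is judged:
At the end, for the whole second after the job is handed in: Slide boxes within 15 mm of the centre of their mats, freezer boxes within 12 mm of the centre of their trays; all level, seated within 4 mm of height, lengthwise within 0.2 rad either way round, released, at rest; open drawer out over 18 mm, shut one under 7 mm (horizontal distance between slidebox_open and orange_mat below 0.015 m and z of slidebox_open in the frame of orange_mat below 0.007 m and angle between the x axis of slidebox_open and the x axis of orange_mat, either way round below 0.2 rad and angle between each of slidebox_open, slidebox_shut, blue_box, purple_box's own z axis and vertical below 0.06 rad and linear speed of each of slidebox_open, slidebox_shut, blue_box, purple_box below 0.02 m/s and angular speed of each of slidebox_open, slidebox_shut, blue_box, purple_box below 0.1 rad/s and contact force between each of slidebox_open, slidebox_shut, blue_box, purple_box and the fingers below 0.1 N and horizontal distance between slidebox_shut and green_mat below 0.015 m and z of slidebox_shut in the frame of green_mat below 0.007 m and angle between the x axis of slidebox_shut and the x axis of green_mat, either way round below 0.2 rad and horizontal distance between blue_box and blue_tray below 0.012 m and z of blue_box in the frame of blue_tray below 0.008 m and angle between the x axis of blue_box and the x axis of blue_tray, either way round below 0.2 rad and horizontal distance between purple_box and purple_tray below 0.012 m and z of purple_box in the frame of purple_tray below 0.008 m and angle between the x axis of purple_box and the x axis of purple_tray, either way round below 0.2 rad and value of joint drawer_open above 0.018 m and value of joint drawer_shut below 0.007 m); the robot touches nothing.
It fails at once if one of the four boxes is tipped by more than about 40 degrees (angle between any of slidebox_open, slidebox_shut, blue_box, purple_box's own z axis and vertical above 0.7 rad).
It fails at once if one of the four boxes is dropped (moves faster than 0.8 m/s, a fall of more than about 3 cm, without being held) ((linear speed of slidebox_open above 0.8 m/s and contact force between slidebox_open and the fingers below 0.05 N) or (linear speed of slidebox_shut above 0.8 m/s and contact force between slidebox_shut and the fingers below 0.05 N) or (linear speed of blue_box above 0.8 m/s and contact force between blue_box and the fingers below 0.05 N) or (linear speed of purple_box above 0.8 m/s and contact force between purple_box and the fingers below 0.05 N)).
It fails at once if a bottle or the jar standing by is shifted by more than 3 cm or knocked over (distance of any of sample_bottle, reagent_bottle, powder_jar from where it was at the start of the episode above 0.03 m or angle between any of sample_bottle, reagent_bottle, powder_jar's own z axis and vertical above 0.5 rad).
It also fails if it takes over 118 s, if anything falls off the work surface, if the arm or the gripper's body presses on something with over 40 N, if the wrist force passes 120 N, or if a joint passes its speed limit or range.

## Working session

There is one attempt and no reset: what is moved stays moved. The work goes in short steps, Python scripts to look and compute and a shell command to move; the robot and the scene stay as the last step left them, time stands still between calls to the robot, and variables do not carry over. Pictures are saved under pics/ and viewed, at most 14 in all, crops included, and the job is handed in when it is done.

```bash
mkdir -p pics; ls
cat > h.py <<'E'
import numpy as np, cv2
from station import *
def save(cam,name):
    im=grab_frame(cam); cv2.imwrite('pics/'+name+'.png',im[:,:,::-1]); return im
def ray(c,uv):
    x=(uv[0]-c['cx'])/c['fx']; y=(uv[1]-c['cy'])/c['fy']
    k=c.get('k1',0); rd=np.hypot(x,y); r=rd
    for _ in range(30): r=rd/(1+k*r*r)
    s=r/rd if rd>0 else 1
    T=np.array(c['extrinsics']); R=T[:3,:3]; o=-R.T@T[:3,3]
    return o,R.T@np.array([x*s,y*s,1])
def at_z(c,uv,z):
    o,d=ray(c,uv); return (o+d*(z-o[2])/d[2])[:2]
def proj(c,p):
    T=np.array(c['extrinsics']); q=T[:3,:3]@np.array(p)+T[:3,3]; x,y=q[0]/q[2],q[1]/q[2]
    f=1+c['k1']*(x*x+y*y); return np.array([c['cx']+c['fx']*x*f,c['cy']+c['fy']*y*f])
E
python3 - <<'E'
from h import *
for n in ['scene','side','wrist']:
    save(n,'a_'+n); c=calibration(n); T=np.array(c['extrinsics']); print(n,c['fx'],c['k1'],(-T[:3,:3].T@T[:3,3]).round(3),T[2,:3].round(2))
s=get_state(); print(tip_reach() if callable(tip_reach) else tip_reach, s)
E
```

```text
pics
scene 509.1280053965252 -0.18875551157564288 [ 2.015 -0.298  1.013] [-0.82  0.18 -0.54]
side 530.7607472810963 -0.013679387438304309 [0.319 1.135 0.954] [ 0.17 -0.78 -0.6 ]
wrist 350.8203691571923 -0.02810064810550353 [ 0.676 -0.08   0.385] [-0.    0.3  -0.95]
0.019 {'t': 0.15, 'q': array([ 2.88087722e-01,  3.59214494e-01,  1.12788563e-02, -2.49573310e-04,
       -1.22411232e+00, -2.88116697e-01]), 'qd': array([-3.63476668e-05, -2.33867770e-03,  6.42756072e-04,  1.15047496e-04,
       -4.32835782e-04,  4.38955127e-05]), 'joint_efforts': array([ 1.39394037e-04, -5.83274567e+01,  2.93289685e+01,  7.00122759e+00,
        8.75052094e-03, -9.76538854e-05]), 'eef_pos': array([ 6.74653718e-01, -3.50368876e-05,  2.44848048e-01]), 'ee_rot': array([ 3.14032594e+00, -1.30701567e-04, -1.57091017e+00]), 'force': array([-0.57425663,  0.52880231,  0.20999914]), 'moment': array([0.04433971, 0.05242002, 0.05459288]), 'gripper_force': 0.0, 'width': 0.0875533697172606}
```

View pics/a_scene.png

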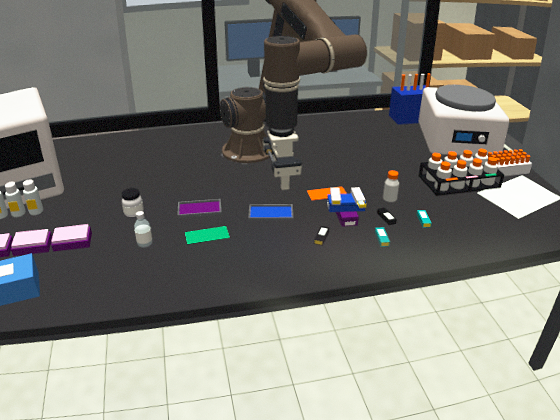

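View pics/a_side.png

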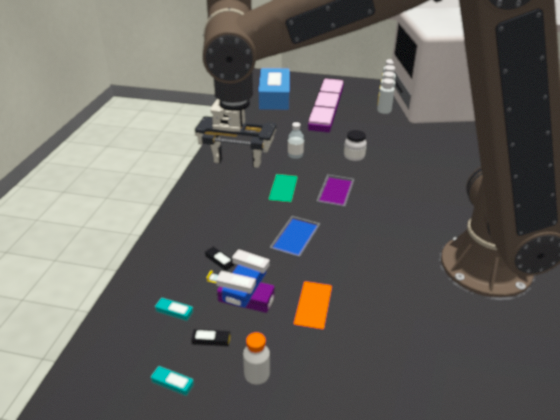

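View pics/a_wrist.png

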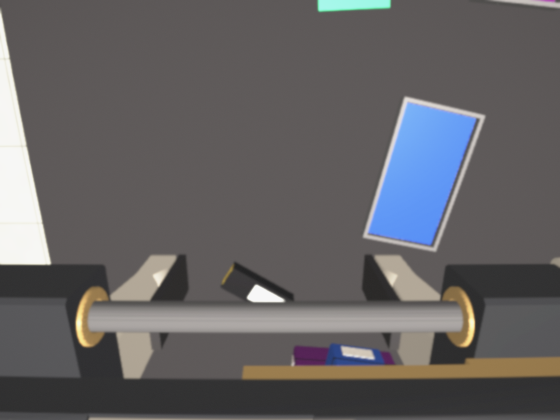

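The scene view shows the stack near (346,203), with the orange mat at (327,193), the blue tray at (271,211), the purple tray at (200,207) and the green mat at (207,235). In the side view the open slide box is the nearer one, at (235,282), with its yellow drawer toward +x. The shut one is at (250,262).

```bash
cat >> h.py <<'E'
def comp(mask,uv):
    n,l,st,ce=cv2.connectedComponentsWithStats(mask.astype(np.uint8))
    best=min((i for i in range(1,n) if st[i,4]>25),key=lambda i:np.hypot(*(ce[i]-uv)))
    return (l==best).astype(np.uint8)
def rect(c,m,z):
    cs,_=cv2.findContours(m,cv2.RETR_EXTERNAL,cv2.CHAIN_APPROX_NONE)
    k=max(cs,key=cv2.contourArea)[:,0,:]
    P=np.array([at_z(c,p,z) for p in k])
    (x,y),(w,h),a=cv2.minAreaRect((P*1000).astype(np.float32))
    if w<h: w,h,a=h,w,a+90
    return round(float(x)),round(float(y)),round(float(w)),round(float(h)),round(float((a+90)%180-90),1)
def hsv(im): return [x.astype(int) for x in cv2.split(cv2.cvtColor(im,cv2.COLOR_RGB2HSV))]
E
python3 - <<'E'
from h import *
px={'side':dict(orange=(313,304),green=(283,188),blue=(296,236),purple=(336,190),top_open=(235,282),top_shut=(250,262)),
'scene':dict(orange=(322,193),green=(207,235),blue=(271,211),purple=(200,207),top_open=(336,196),top_shut=(358,196))}
for cam in px:
    im=cv2.imread('pics/a_%s.png'%cam)[:,:,::-1].copy(); H,S,V=hsv(im); c=calibration(cam)
    M=dict(orange=(abs(H-12)<8)&(S>150)&(V>120),green=(abs(H-75)<14)&(S>130)&(V>80),blue=(abs(H-110)<12)&(S>130)&(V>90),purple=(abs(H-148)<14)&(S>120)&(V>50),
      top_open=(S<50)&(V>170),top_shut=(S<50)&(V>170))
    for k,uv in px[cam].items():
        m=comp(M[k],uv); print(cam,k,m.sum(),rect(c,m,.098 if 'top' in k else .003))
for cam in ['side','scene']:
    c=calibration(cam); grab_frame(cam)
    for q in ['slidebox_open','slidebox_shut','blue_box','purple_box','sample_bottle','reagent_bottle','powder_jar']:
        z=dict(slidebox_open=.08,slidebox_shut=.08,blue_box=.04).get(q,0)
        print(cam,q,[(np.round(r['location']),round(r['conf'],2),at_z(c,r['location'],z).round(3)) for r in mark_of(cam,q)[:5]])
E
```

```text
side orange 1389 (428, 238, 150, 74, -89.6)
side green 633 (605, -240, 154, 74, -87.0)
side blue 865 (521, -9, 142, 77, 78.2)
side purple 571 (440, -261, 136, 74, 86.1)
side top_open 427 (613, 290, 103, 35, -4.9)
side top_shut 341 (589, 214, 88, 34, -13.7)
scene orange 219 (428, 210, 93, 76, -89.0)
scene green 541 (604, -240, 144, 74, -87.0)
scene blue 445 (507, 1, 147, 66, 78.0)
scene purple 383 (428, -251, 145, 66, 85.8)
scene top_open 107 (590, 214, 79, 31, -17.2)
scene top_shut 136 (613, 290, 107, 32, -5.2)
side slidebox_open [(array([172., 381.]), 0.94, array([0.652, 0.57 ])), (array([175., 308.]), 0.83, array([0.717, 0.39 ])), (array([215., 338.]), 0.73, array([0.604, 0.452])), (array([218., 260.]), 0.7, array([0.67 , 0.219])), (array([234., 284.]), 0.64, array([0.609, 0.288]))]
side slidebox_shut [(array([260., 374.]), 0.27, array([0.49 , 0.518]))]
side blue_box [(array([246., 286.]), 0.83, array([0.593, 0.252]))]
side purple_box [(array([250., 299.]), 0.84, array([0.583, 0.253]))]
side sample_bottle [(array([256., 377.]), 0.92, array([0.512, 0.471]))]
side reagent_bottle [(ar
[... 184 characters left out ...]
 0.287])), (array([381., 217.]), 0.6, array([0.733, 0.329])), (array([320., 235.]), 0.59, array([0.788, 0.102])), (array([359., 198.]), 0.56, array([0.609, 0.294])), (array([423., 220.]), 0.55, array([0.782, 0.46 ]))]
scene slidebox_shut [(array([337., 198.]), 0.7, array([0.592, 0.221])), (array([134., 214.]), 0.53, array([ 0.543, -0.472]))]
scene blue_box [(array([344., 208.]), 0.85, array([0.601, 0.247]))]
scene purple_box [(array([340., 216.]), 0.7, array([0.585, 0.238]))]
scene sample_bottle [(array([388., 197.]), 0.74, array([0.504, 0.458]))]
scene reagent_bottle [(array([143., 245.]), 0.6, array([ 0.617, -0.454]))]
scene powder_jar [(array([133., 214.]), 0.76, array([ 0.422, -0.492]))]
```

```bash
python3 -m handwheel '[{"delta_pos":[-0.25,1,0],"dr":[0,0,0]},{"delta_pos":[-0.25,1,0],"dr":[0,0,0]},{"delta_pos":[-0.25,1,0],"dr":[0,0,0]},{"delta_pos":[-0.25,1,0],"dr":[0,0,0]},{"delta_pos":[-0.25,1,0],"dr":[0,0,0]},{"delta_pos":[-0.25,1,0],"dr":[0,0,0]},{"delta_pos":[-0.25,1,0],"dr":[0,0,0]},{"delta_pos":[-0.25,1,0],"dr":[0,0,0]},{"delta_pos":[-0.25,1,0],"dr":[0,0,0]},{"delta_pos":[-0.25,1,0],"dr":[0,0,0]}]' && python3 -m handwheel '[{"delta_pos":[0,0.6,0],"dr":[0,0,0]},{"delta_pos":[0,0,0],"dr":[0,0,0]},{"delta_pos":[0,0,0],"dr":[0,0,0]},{"delta_pos":[0,0,0],"dr":[0,0,0]}]'
python3 - <<'E'
from h import *
save('wrist','b')
E
```

```text
t: 1.95
eef_pos: [0.5995, 0.3012, 0.2457]
ee_rot: [-3.141, 0.0, -1.571]
force: [-0.9, -0.4, 0.6]
width: 0.0874
gripper_force: 0.0
t: 2.35
eef_pos: [0.6002, 0.3171, 0.2455]
ee_rot: [3.141, -0.0, -1.571]
force: [-0.5, -0.8, -0.2]
width: 0.0876
gripper_force: 0.0
```

View pics/b.png

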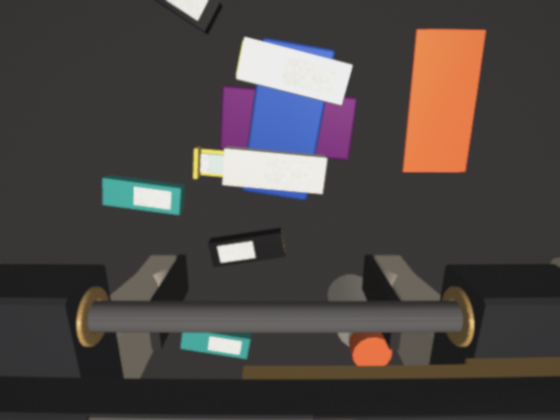

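The wrist view shows the open box's sleeve at (223–327, 148–193) with its drawer to the left. The shut box has corners at about (244,38), (352,66), (343,103) and (237,77). The purple box's ends show at columns 222 and 352, and the orange mat is at (445,100).

Run:
```python
from h import *
c=calibration('wrist'); im=cv2.imread('pics/b.png')[:,:,::-1].copy(); H,S,V=hsv(im)
print('orange',rect(c,comp((abs(H-10)<8)&(S>150)&(V>120),(445,100)),.003))
def q(n,pts,z):
    P=np.array([at_z(c,p,z) for p in pts])*1000; a=P[1]-P[0]+P[2]-P[3]; print(n,P.mean(0).round(),'len',np.hypot(*a)/2,'wid',np.hypot(*(P[3]-P[0]+P[2]-P[1]))/2,'ang',np.degrees(np.arctan2(a[1],a[0])).round(1))
q('open',[(223,148),(327,156),(323,194),(221,185)],.098)
q('shut',[(244,38),(352,66),(343,103),(237,77)],.098)
q('purple',[(222,87),(356,98),(348,158),(221,147)],.04)
w=(S<60)&(V>150)
print('open seg',rect(c,comp(w,(275,171)),.098),'shut seg',rect(c,comp(w,(295,70)),.098))
print('blue edges at y~', [at_z(c,p,.08).round(3) for p in [(251,150),(259,82),(318,156),(327,98),(264,40),(333,50),(307,198),(243,193)]])
```

```text
orange (426, 238, 145, 71, -89.8)
open [602. 291.] len 85.71537376248602 wid 31.572929533787867 ang 175.1
shut [586. 214.] len 84.6229775397743 wid 27.98518826640462 ang 166.7
purple [590. 256.] len 125.63343787801614 wid 56.21319628581008 ang 175.2
open seg (611, 290, 104, 32, -5.1) shut seg (587, 214, 85, 31, -13.4)
blue edges at y~ [array([0.622, 0.276]), array([0.614, 0.221]), array([0.564, 0.281]), array([0.558, 0.233]), array([0.61 , 0.189]), array([0.554, 0.196]), array([0.572, 0.319]), array([0.63 , 0.315])]
```

```bash
python3 -m handwheel '[{"delta_pos":[0,-0.2,0],"dr":[0,0,8.5]},{"delta_pos":[0,-0.2,0],"dr":[0,0,8.5]},{"delta_pos":[0,-0.2,0],"dr":[0,0,8.5]},{"delta_pos":[0,-0.2,0],"dr":[0,0,8.5]},{"delta_pos":[0.07,-0.07,0],"dr":[0,0,8.5]},{"delta_pos":[0,0,0],"dr":[0,0,8.5]},{"delta_pos":[0,0,0],"dr":[0,0,8.5]},{"delta_pos":[0,0,0],"dr":[0,0,8.5]},{"delta_pos":[0,0,0],"dr":[0,0,8.5]},{"delta_pos":[0,0,0],"dr":[0,0,8.5]}]' -0.14 15 && python3 -m handwheel '[{"delta_pos":[0,0,-1],"dr":[0,0,0]},{"delta_pos":[0,0,-1],"dr":[0,0,0]},{"delta_pos":[0,0,-0.5],"dr":[0,0,0]},{"delta_pos":[0,0,0],"dr":[0,0,0]},{"delta_pos":[0,0,0],"dr":[0,0,0]},{"delta_pos":[0,0,0],"dr":[0,0,0]}]'
python3 - <<'E'
from h import *
save('wrist','c')
E
```

```text
t: 3.4
eef_pos: [0.6024, 0.2908, 0.2458]
ee_rot: [-3.141, -0.0, -0.082]
force: [-0.4, 0.2, -0.7]
width: 0.0499
gripper_force: 0.0
t: 4.0
eef_pos: [0.603, 0.2922, 0.1724]
ee_rot: [-3.14, -0.002, -0.087]
force: [0.4, 0.1, -0.0]
width: 0.0498
gripper_force: 0.0
```

View pics/c.png

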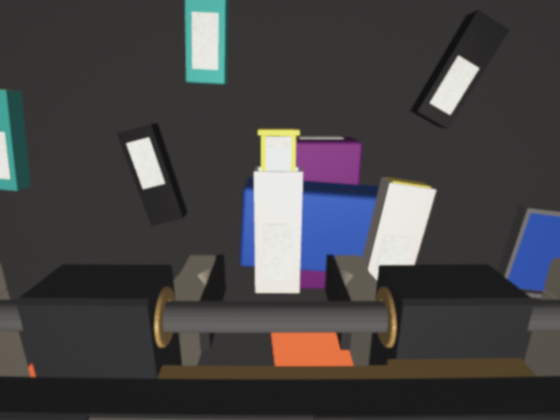

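The open box lies between the fingers, its sleeve at columns 254–302 and its drawer pointing away, and the right finger clears the shut box. I'll descend, grip and lift.

```bash
python3 -m handwheel '[{"delta_pos":[0,-0.03,-1],"dr":[0,0,0]},{"delta_pos":[0,0,-0.8],"dr":[0,0,0]},{"delta_pos":[0,0,-0.5],"dr":[0,0,0]},{"delta_pos":[0,0,0],"dr":[0,0,0]},{"delta_pos":[0,0,0],"dr":[0,0,0]},{"delta_pos":[0,0,0],"dr":[0,0,0]}]' && python3 -m handwheel '[{"delta_pos":[0,0,0],"dr":[0,0,0]},{"delta_pos":[0,0,0],"dr":[0,0,0]},{"delta_pos":[0,0,0],"dr":[0,0,0]},{"delta_pos":[0,0,0],"dr":[0,0,0]},{"delta_pos":[0,0,0],"dr":[0,0,0]},{"delta_pos":[0,0,0],"dr":[0,0,0]}]' 1 15 && python3 -m handwheel '[{"delta_pos":[0,0,0.3],"dr":[0,0,0]},{"delta_pos":[0,0,0.8],"dr":[0,0,0]},{"delta_pos":[0,0,1],"dr":[0,0,0]},{"delta_pos":[0,0,1],"dr":[0,0,0]},{"delta_pos":[0,0,0],"dr":[0,0,0]},{"delta_pos":[0,0,0],"dr":[0,0,0]},{"delta_pos":[0,0,0],"dr":[0,0,0]}]'
```

```text
t: 4.65
eef_pos: [0.6026, 0.2914, 0.1027]
ee_rot: [-3.14, -0.001, -0.087]
force: [-0.2, 0.2, 0.2]
width: 0.0504
gripper_force: 0.0
t: 5.25
eef_pos: [0.6022, 0.291, 0.1019]
ee_rot: [-3.141, -0.0, -0.087]
force: [-1.0, 0.4, 3.4]
width: 0.0296
gripper_force: 15.0
t: 5.95
eef_pos: [0.6015, 0.2906, 0.1937]
ee_rot: [3.141, 0.001, -0.088]
force: [0.0, -0.4, -1.3]
width: 0.03
gripper_force: 15.0
```

```bash
python3 -m handwheel '[{"delta_pos":[-0.58,-0.18,0],"dr":[0,0,-8.5]},{"delta_pos":[-0.58,-0.18,0],"dr":[0,0,-8.5]},{"delta_pos":[-0.58,-0.18,0],"dr":[0,0,-8.5]},{"delta_pos":[-0.58,-0.18,0],"dr":[0,0,-8.5]},{"delta_pos":[-0.58,-0.18,0],"dr":[0,0,-8.5]},{"delta_pos":[-0.58,-0.18,0],"dr":[0,0,-8.5]},{"delta_pos":[-0.58,-0.18,0],"dr":[0,0,-8.5]},{"delta_pos":[-0.58,-0.18,0],"dr":[0,0,-8.5]},{"delta_pos":[-0.58,-0.18,0],"dr":[0,0,-8.5]},{"delta_pos":[-0.58,-0.15,0],"dr":[0,0,-8.5]}]' && python3 -m handwheel '[{"delta_pos":[0,0,-1],"dr":[0,0,0]},{"delta_pos":[0,0,-1],"dr":[0,0,0]},{"delta_pos":[0,0,-1],"dr":[0,0,0]},{"delta_pos":[0,0,0],"dr":[0,0,0]},{"delta_pos":[0,0,0],"dr":[0,0,0]},{"delta_pos":[0,0,0],"dr":[0,0,0]}]'
python3 - <<'E'
from h import *
save('side','d')
E
```

```text
t: 6.95
eef_pos: [0.4269, 0.237, 0.1934]
ee_rot: [3.14, -0.002, -1.577]
force: [0.1, 0.3, -1.1]
width: 0.0296
gripper_force: 15.0
t: 7.55
eef_pos: [0.4287, 0.2385, 0.1057]
ee_rot: [-3.141, 0.001, -1.57]
force: [0.2, 0.1, -0.7]
width: 0.0299
gripper_force: 15.0
```

View pics/d.png

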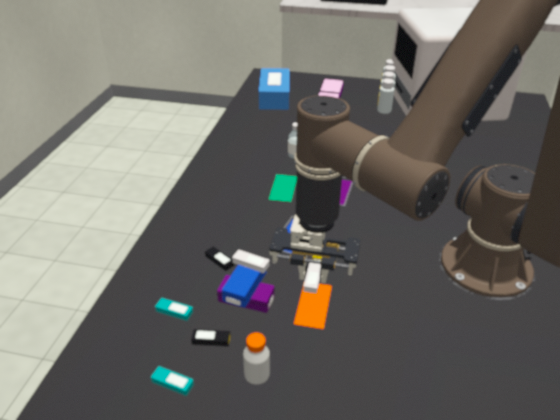

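The box is held level over the orange mat and the body clears the stack.

```bash
python3 -m handwheel '[{"delta_pos":[-0.04,0,-1],"dr":[0,0,0]},{"delta_pos":[0,0,-1],"dr":[0,0,0]},{"delta_pos":[0,0,-0.4],"dr":[0,0,0]},{"delta_pos":[0,0,-0.1],"dr":[0,0,0]},{"delta_pos":[0,0,-0.07],"dr":[0,0,0]},{"delta_pos":[0,0,-0.07],"dr":[0,0,0]},{"delta_pos":[0,0,0],"dr":[0,0,0]},{"delta_pos":[0,0,0],"dr":[0,0,0]}]'
```

```text
t: 8.4
eef_pos: [0.4272, 0.2383, 0.0261]
ee_rot: [-3.141, 0.001, -1.571]
force: [-0.8, 0.3, -0.1]
width: 0.0301
gripper_force: 15.0
```

```bash
python3 -m handwheel '[{"delta_pos":[0,0,-0.05],"dr":[0,0,0]},{"delta_pos":[0,0,0],"dr":[0,0,0]},{"delta_pos":[0,0,0],"dr":[0,0,0]}]'; python3 -m handwheel '[{"delta_pos":[0,0,0],"dr":[0,0,0]},{"delta_pos":[0,0,0],"dr":[0,0,0]},{"delta_pos":[0,0,0],"dr":[0,0,0]},{"delta_pos":[0,0,0],"dr":[0,0,0]}]' -0.14;  python3 -m handwheel '[{"delta_pos":[0,0,0.5],"dr":[0,0,0]},{"delta_pos":[0,0,1],"dr":[0,0,0]},{"delta_pos":[0,0,1],"dr":[0,0,0]},{"delta_pos":[0,0,1],"dr":[0,0,0]},{"delta_pos":[0,0,1],"dr":[0,0,0]},{"delta_pos":[0,0,1],"dr":[0,0,0]},{"delta_pos":[0,0.5,1],"dr":[0,0,0]},{"delta_pos":[0,1,0],"dr":[0,0,0]},{"delta_pos":[0,1,0],"dr":[0,0,0]}]'; python3 -m handwheel '[{"delta_pos":[0.8,0,0],"dr":[0,0,0]},{"delta_pos":[1,0,0],"dr":[0,0,0]},{"delta_pos":[1,0,0],"dr":[0,0,0]},{"delta_pos":[0.5,0,0],"dr":[0,0,0]},{"delta_pos":[0,0,0],"dr":[0,0,0]},{"delta_pos":[0,0,0],"dr":[0,0,0]},{"delta_pos":[0,0,0],"dr":[0,0,0]}]'
python3 - <<'E'
from h import *
save('wrist','e')
E
```

```text
t: 8.7
eef_pos: [0.4272, 0.2383, 0.0246]
ee_rot: [-3.141, 0.001, -1.571]
force: [-2.3, -0.5, 6.9]
width: 0.0299
gripper_force: 15.0
t: 9.1
eef_pos: [0.4269, 0.2378, 0.0238]
ee_rot: [3.142, -0.0, -1.571]
force: [0.3, 0.8, -0.2]
width: 0.0493
gripper_force: 0.0
t: 10.0
eef_pos: [0.4272, 0.3139, 0.2204]
ee_rot: [-3.14, 0.003, -1.572]
force: [0.4, -0.7, -0.9]
width: 0.0499
gripper_force: 0.0
t: 10.7
eef_pos: [0.5251, 0.3128, 0.2189]
ee_rot: [3.141, -0.0, -1.571]
force: [-0.1, -0.8, -0.5]
width: 0.0501
gripper_force: 0.0
```

View pics/e.png

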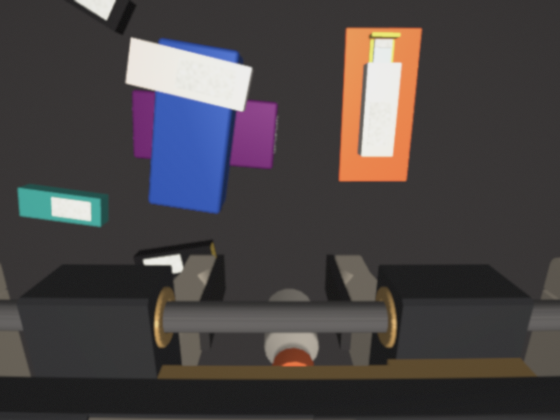

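The open box sits on the orange mat, sleeve at (380,110) on the mat's (380,105), and its drawer is still out. The shut box is at (190,73), with the whole near half of the blue box showing.

```bash
cat >> h.py <<'E'
def quad(c,n,pts,z):
    P=np.array([at_z(c,p,z) for p in pts])*1000; a=P[1]-P[0]+P[2]-P[3]; print(n,P.mean(0).round(),'len',(np.hypot(*a)/2).round(),'wid',(np.hypot(*(P[3]-P[0]+P[2]-P[1]))/2).round(),'ang',((np.degrees(np.arctan2(a[1],a[0]))+90)%180-90).round(1))
E
python3 - <<'E'
from h import *
c=calibration('wrist'); im=cv2.imread('pics/e.png')[:,:,::-1].copy(); H,S,V=hsv(im)
w=(S<60)&(V>150); 
print('mat',rect(c,comp((abs(H-10)<8)&(S>150)&(V>120),(380,105)),.003))
quad(c,'open',[(368,62),(362,155),(394,157),(401,64)],.021)
quad(c,'shut',[(131,38),(252,67),(243,110),(127,80)],.098)
print('shut seg',rect(c,comp(w,(190,73)),.098))
quad(c,'blue',[(161,40),(149,204),(218,212),(239,50)],.08)
quad(c,'purple',[(133,92),(277,102),(272,167),(134,157)],.04)
E
```

```text
mat (426, 238, 144, 71, -89.7)
open [427. 240.] len 84.0 wid 31.0 ang -89.3
shut [586. 214.] len 84.0 wid 29.0 ang -13.7
shut seg (587, 214, 85, 31, -13.6)
blue [591. 254.] len 126.0 wid 57.0 ang 80.3
purple [589. 256.] len 126.0 wid 57.0 ang -4.2
```

```bash
python3 -m handwheel '[{"delta_pos":[0.25,-0.4,0],"dr":[0,0,8.5]},{"delta_pos":[0.25,-0.4,0],"dr":[0,0,8.5]},{"delta_pos":[0.25,-0.4,0],"dr":[0,0,8.5]},{"delta_pos":[0.25,-0.4,0],"dr":[0,0,8.5]},{"delta_pos":[0.25,-0.4,0],"dr":[0,0,8.5]},{"delta_pos":[0.25,-0.4,0],"dr":[0,0,8.5]},{"delta_pos":[0.25,-0.4,0],"dr":[0,0,8.5]},{"delta_pos":[0.25,-0.4,0],"dr":[0,0,8.5]},{"delta_pos":[0.06,-0.1,0],"dr":[0,0,8.5]},{"delta_pos":[0,0,0],"dr":[0,0,0]}]' -0.14 15 && python3 -m handwheel '[{"delta_pos":[0,0,-1],"dr":[0,0,0]},{"delta_pos":[0,0,-0.8],"dr":[0,0,0]},{"delta_pos":[0,0,-0.2],"dr":[0,0,0]},{"delta_pos":[0,0,0],"dr":[0,0,0]},{"delta_pos":[0,0,0],"dr":[0,0,0]},{"delta_pos":[0,0,0],"dr":[0,0,0]}]'
```

```text
t: 11.75
eef_pos: [0.5874, 0.2136, 0.2193]
ee_rot: [-3.141, -0.0, -0.234]
force: [-0.5, 0.7, -0.8]
width: 0.0502
gripper_force: 0.0
t: 12.35
eef_pos: [0.5883, 0.2145, 0.1604]
ee_rot: [-3.14, -0.002, -0.236]
force: [-0.1, 0.3, -0.2]
width: 0.05
gripper_force: 0.0
```

```bash
python3 -m handwheel '[{"delta_pos":[-0.03,0,-1],"dr":[0,0,0]},{"delta_pos":[0,0,-0.6],"dr":[0,0,0]},{"delta_pos":[0,0,-0.3],"dr":[0,0,0]},{"delta_pos":[0,0,0],"dr":[0,0,0]},{"delta_pos":[0,0,0],"dr":[0,0,0]},{"delta_pos":[0,0,0],"dr":[0,0,0]}]' && python3 -m handwheel '[{"delta_pos":[0,0,0],"dr":[0,0,0]},{"delta_pos":[0,0,0],"dr":[0,0,0]},{"delta_pos":[0,0,0],"dr":[0,0,0]},{"delta_pos":[0,0,0],"dr":[0,0,0]},{"delta_pos":[0,0,0],"dr":[0,0,0]},{"delta_pos":[0,0,0],"dr":[0,0,0]}]' 1 15 && python3 -m handwheel '[{"delta_pos":[0,0,0.3],"dr":[0,0,0]},{"delta_pos":[0,0,0.8],"dr":[0,0,0]},{"delta_pos":[0,0,1],"dr":[0,0,0]},{"delta_pos":[0,0,1],"dr":[0,0,0]},{"delta_pos":[0,0,0.4],"dr":[0,0,0]},{"delta_pos":[0,0,0],"dr":[0,0,0]},{"delta_pos":[0,0,0],"dr":[0,0,0]}]'
```

```text
t: 12.95
eef_pos: [0.5876, 0.2143, 0.1032]
ee_rot: [-3.14, -0.002, -0.236]
force: [0.3, -0.0, -0.5]
width: 0.0499
gripper_force: 0.0
t: 13.55
eef_pos: [0.5869, 0.2139, 0.1022]
ee_rot: [-3.141, -0.0, -0.236]
force: [-1.4, -0.5, 4.0]
width: 0.0295
gripper_force: 15.0
t: 14.25
eef_pos: [0.5861, 0.2137, 0.2059]
ee_rot: [3.141, 0.001, -0.236]
force: [-0.5, 0.6, -1.2]
width: 0.0301
gripper_force: 15.0
```

```bash
python3 -m handwheel '[{"delta_pos":[0.04,-1,0],"dr":[0,0,-5]},{"delta_pos":[0.04,-1,0],"dr":[0,0,-5]},{"delta_pos":[0.04,-1,0],"dr":[0,0,-5]},{"delta_pos":[0.04,-1,0],"dr":[0,0,-5]},{"delta_pos":[0.04,-1,0],"dr":[0,0,-5]},{"delta_pos":[0.04,-1,0],"dr":[0,0,-5]},{"delta_pos":[0.04,-1,0],"dr":[0,0,-5]},{"delta_pos":[0.04,-1,0],"dr":[0,0,-5]},{"delta_pos":[0.04,-1,0],"dr":[0,0,-5]},{"delta_pos":[0.04,-1,0],"dr":[0,0,-5]}]'
python3 - <<'E'
from h import *
save('wrist','f0'); T=calibration('wrist'); import json; json.dump({k:(np.array(v).tolist()) for k,v in T.items()},open('f0.json','w'))
E
python3 -m handwheel '[{"delta_pos":[0.04,-1,0],"dr":[0,0,-5]},{"delta_pos":[0.04,-1,0],"dr":[0,0,-5]},{"delta_pos":[0.04,-1,0],"dr":[0,0,-5]},{"delta_pos":[0.04,-1,0],"dr":[0,0,-5]},{"delta_pos":[0.04,-1,0],"dr":[0,0,-3.5]},{"delta_pos":[0.04,-0.13,0],"dr":[0,0,0]},{"delta_pos":[0,0,0],"dr":[0,0,0]},{"delta_pos":[0,0,0],"dr":[0,0,0]},{"delta_pos":[0,0,0],"dr":[0,0,0]}]'
```

```text
t: 15.25
eef_pos: [0.5977, -0.0873, 0.2047]
ee_rot: [3.139, 0.001, -1.112]
force: [0.2, 0.4, -1.4]
width: 0.0299
gripper_force: 15.0
t: 16.2
eef_pos: [0.6059, -0.239, 0.2064]
ee_rot: [3.141, 0.0, -1.517]
force: [-0.3, 0.4, -0.6]
width: 0.0299
gripper_force: 15.0
```

View pics/f0.png

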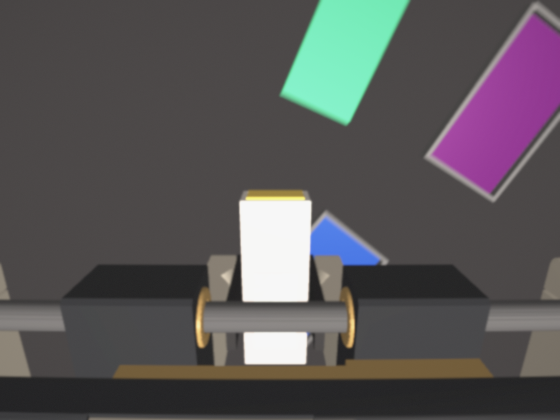

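The shut box is held straight with its drawer flush, and the green mat (around (350,60)) and purple tray (490,110) lie ahead as estimated. I'll lower it onto the green mat.

```bash
python3 -m handwheel '[{"delta_pos":[-0.03,-0.03,-1],"dr":[0,0,0]},{"delta_pos":[0,0,-1],"dr":[0,0,0]},{"delta_pos":[0,0,-1],"dr":[0,0,0]},{"delta_pos":[0,0,-1],"dr":[0,0,0]},{"delta_pos":[0,0,-1],"dr":[0,0,0]},{"delta_pos":[0,0,-0.8],"dr":[0,0,0]},{"delta_pos":[0,0,-0.1],"dr":[0,0,0]},{"delta_pos":[0,0,0],"dr":[0,0,0]},{"delta_pos":[0,0,0],"dr":[0,0,0]},{"delta_pos":[0,0,0],"dr":[0,0,0]}]'; python3 -m handwheel '[{"delta_pos":[0,0,-0.06],"dr":[0,0,0]},{"delta_pos":[0,0,-0.06],"dr":[0,0,0]},{"delta_pos":[0,0,0],"dr":[0,0,0]},{"delta_pos":[0,0,0],"dr":[0,0,0]}]'
```

```text
t: 17.2
eef_pos: [0.6062, -0.2409, 0.0317]
ee_rot: [-3.139, -0.001, -1.518]
force: [-0.2, 0.9, -0.9]
width: 0.0299
gripper_force: 15.0
t: 17.6
eef_pos: [0.605, -0.241, 0.0263]
ee_rot: [3.142, 0.0, -1.519]
force: [-0.6, -0.3, -0.2]
width: 0.0303
gripper_force: 15.0
```

```bash
python3 -m handwheel '[{"delta_pos":[0,0,-0.06],"dr":[0,0,0]},{"delta_pos":[0,0,0],"dr":[0,0,0]},{"delta_pos":[0,0,0],"dr":[0,0,0]}]'; python3 -m handwheel '[{"delta_pos":[0,0,0],"dr":[0,0,0]},{"delta_pos":[0,0,0],"dr":[0,0,0]},{"delta_pos":[0,0,0],"dr":[0,0,0]},{"delta_pos":[0,0,0],"dr":[0,0,0]}]' -0.14;  python3 -m handwheel '[{"delta_pos":[0,0,0.5],"dr":[0,0,0]},{"delta_pos":[0,0,1],"dr":[0,0,0]},{"delta_pos":[0,0,1],"dr":[0,0,0]},{"delta_pos":[0,0,1],"dr":[0,0,0]},{"delta_pos":[0,0,1],"dr":[0,0,0]},{"delta_pos":[0,0,1],"dr":[0,0,0]},{"delta_pos":[-0.5,1,1],"dr":[0,0,0]},{"delta_pos":[-1,1,0.5],"dr":[0,0,0]},{"delta_pos":[-1,1,0.5],"dr":[0,0,0]},{"delta_pos":[-0.5,0,0],"dr":[0,0,0]}]'; python3 -m handwheel '[{"delta_pos":[0,0,0],"dr":[0,0,0]},{"delta_pos":[0,0,0],"dr":[0,0,0]},{"delta_pos":[0,0,0],"dr":[0,0,0]}]'
python3 - <<'E'
from h import *
save('wrist','g')
E
```

```text
t: 17.9
eef_pos: [0.6053, -0.241, 0.0251]
ee_rot: [-3.141, -0.0, -1.518]
force: [-1.2, 0.0, 4.9]
width: 0.0298
gripper_force: 15.0
t: 18.3
eef_pos: [0.605, -0.2409, 0.0243]
ee_rot: [3.141, 0.0, -1.518]
force: [-0.0, 0.2, 0.6]
width: 0.0494
gripper_force: 0.0
t: 19.3
eef_pos: [0.5141, -0.149, 0.2533]
ee_rot: [-3.136, 0.0, -1.516]
force: [-0.7, -0.0, 0.9]
width: 0.05
gripper_force: 0.0
t: 19.6
eef_pos: [0.5155, -0.1514, 0.2492]
ee_rot: [3.141, -0.0, -1.519]
force: [0.6, -0.3, -0.3]
width: 0.0501
gripper_force: 0.0
```

View pics/g.png

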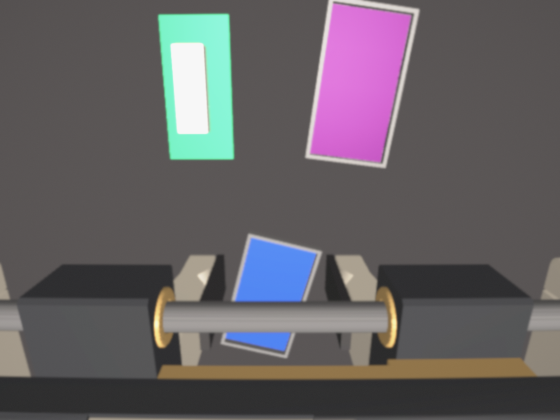

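The shut box lies on the green mat, at (190,88) on the mat's (198,87). The purple tray is at (361,82), and the blue tray is visible between the fingers with corners near (248,235), (321,250), (287,356) and (222,344).

Run:
```python
from h import *
c=calibration('wrist'); im=cv2.imread('pics/g.png')[:,:,::-1].copy(); H,S,V=hsv(im)
g=comp((abs(H-75)<14)&(S>100)&(V>80),(198,100)); cs,_=cv2.findContours(g,cv2.RETR_EXTERNAL,cv2.CHAIN_APPROX_NONE)
print('green',rect(c,g,.003)); print('shut',rect(c,comp((S<60)&(V>190)&(np.arange(560)[None]<215)&(np.arange(560)[None]>165),(190,88)),.021))
print('purple floor',rect(c,comp((abs(H-148)<14)&(S>120)&(V>50),(361,82)),.006))
print('blue floor',rect(c,comp((abs(H-110)<12)&(S>130)&(V>90),(270,295)),.006))
quad(c,'purple rim',[(328,-1),(306,158),(386,166),(418,10)],.012)
quad(c,'blue rim',[(248,235),(222,344),(287,356),(321,250)],.012)
```

```text
green (602, -240, 144, 71, -87.1)
shut (605, -240, 86, 34, -87.2)
purple floor (435, -251, 144, 76, 85.7)
blue floor (511, -28, 86, 78, 78.4)
purple rim [ 436. -251.] len 153.0 wid 88.0 ang 86.3
blue rim [516.  -2.] len 154.0 wid 86.0 ang 78.8
```

```bash
python3 -m handwheel '[{"delta_pos":[0.2,1,0],"dr":[0,0,-1.5]},{"delta_pos":[0.2,1,0],"dr":[0,0,-1.5]},{"delta_pos":[0.2,1,0],"dr":[0,0,-1.5]},{"delta_pos":[0.2,1,0],"dr":[0,0,-1.5]},{"delta_pos":[0.2,1,0],"dr":[0,0,-1.5]},{"delta_pos":[0.2,1,0],"dr":[0,0,-1.5]},{"delta_pos":[0.2,1,0],"dr":[0,0,-1.5]},{"delta_pos":[0.2,1,0],"dr":[0,0,-1.5]},{"delta_pos":[0.2,1,0],"dr":[0,0,0]},{"delta_pos":[0.2,1,0],"dr":[0,0,0]}]' -1 && python3 -m handwheel '[{"delta_pos":[0.2,1,0],"dr":[0,0,0]},{"delta_pos":[0.2,1,0],"dr":[0,0,0]},{"delta_pos":[0.12,1,0],"dr":[0,0,0]},{"delta_pos":[0,0.5,-1],"dr":[0,0,0]},{"delta_pos":[0,0,-1],"dr":[0,0,0]},{"delta_pos":[0,0,-1],"dr":[0,0,0]},{"delta_pos":[0,0,0],"dr":[0,0,0]},{"delta_pos":[0,0,0],"dr":[0,0,0]},{"delta_pos":[0,0,0],"dr":[0,0,0]}]'
python3 - <<'E'
from h import *
save('wrist','i')
E
```

```text
t: 20.65
eef_pos: [0.5759, 0.1501, 0.2484]
ee_rot: [3.14, -0.001, -1.729]
force: [1.5, 0.4, -0.2]
width: 0.0875
gripper_force: 0.0
t: 21.55
eef_pos: [0.592, 0.2544, 0.161]
ee_rot: [-3.14, 0.001, -1.728]
force: [0.1, 0.2, 1.1]
width: 0.0876
gripper_force: 0.0
```

View pics/i.png

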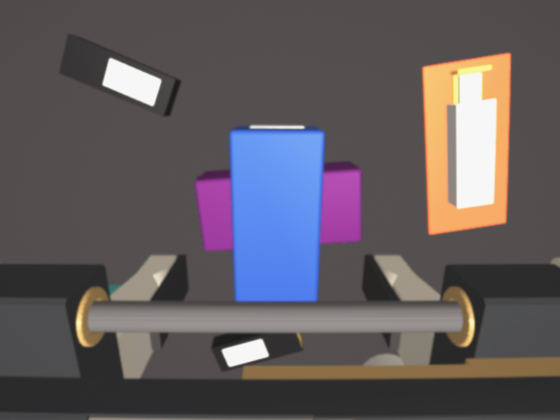

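The blue box is centred and straight between the fingers, at columns 232–322. I'll descend and grip.

```bash
python3 -m handwheel '[{"delta_pos":[0,0,-1],"dr":[0,0,0]},{"delta_pos":[0,0,-1],"dr":[0,0,0]},{"delta_pos":[0,0,-0.7],"dr":[0,0,0]},{"delta_pos":[0,0,-0.25],"dr":[0,0,0]},{"delta_pos":[0,0,0],"dr":[0,0,0]},{"delta_pos":[0,0,0],"dr":[0,0,0]},{"delta_pos":[0,0,0],"dr":[0,0,0]}]' && python3 -m handwheel '[{"delta_pos":[0,0,0],"dr":[0,0,0]},{"delta_pos":[0,0,0],"dr":[0,0,0]},{"delta_pos":[0,0,0],"dr":[0,0,0]},{"delta_pos":[0,0,0],"dr":[0,0,0]},{"delta_pos":[0,0,0],"dr":[0,0,0]},{"delta_pos":[0,0,0],"dr":[0,0,0]}]' 1 35 && python3 -m handwheel '[{"delta_pos":[0,0,0.3],"dr":[0,0,0]},{"delta_pos":[0,0,0.8],"dr":[0,0,0]},{"delta_pos":[0,0,1],"dr":[0,0,0]},{"delta_pos":[0,0,1],"dr":[0,0,0]},{"delta_pos":[0,0,0.4],"dr":[0,0,0]},{"delta_pos":[0,0,0],"dr":[0,0,0]},{"delta_pos":[0,0,0],"dr":[0,0,0]}]'
```

```text
t: 22.3
eef_pos: [0.5916, 0.2547, 0.0728]
ee_rot: [-3.14, 0.002, -1.728]
force: [-0.1, 0.6, 0.2]
width: 0.0872
gripper_force: 0.0
t: 22.9
eef_pos: [0.5908, 0.2541, 0.0711]
ee_rot: [-3.141, 0.0, -1.728]
force: [-1.0, 1.1, 1.9]
width: 0.0594
gripper_force: 35.0
t: 23.6
eef_pos: [0.5899, 0.2538, 0.1748]
ee_rot: [3.14, -0.001, -1.728]
force: [-0.5, -0.4, -2.9]
width: 0.0595
gripper_force: 35.0
```

```bash
python3 -m handwheel '[{"delta_pos":[-0.25,-0.7,0],"dr":[0,0,-1.2]},{"delta_pos":[-0.25,-1,0],"dr":[0,0,-1.3]},{"delta_pos":[-0.25,-1,0],"dr":[0,0,0]},{"delta_pos":[-0.25,-1,0],"dr":[0,0,0]},{"delta_pos":[-0.25,-1,0],"dr":[0,0,0]},{"delta_pos":[-0.25,-1,0],"dr":[0,0,0]},{"delta_pos":[-0.25,-1,0],"dr":[0,0,0]},{"delta_pos":[-0.25,-1,0],"dr":[0,0,0]},{"delta_pos":[-0.25,-0.6,0],"dr":[0,0,0]},{"delta_pos":[-0.25,-0.27,0],"dr":[0,0,0]}]' && python3 -m handwheel '[{"delta_pos":[0,0,-1],"dr":[0,0,0]},{"delta_pos":[0,0,-1],"dr":[0,0,0]},{"delta_pos":[0,0,-1],"dr":[0,0,0]},{"delta_pos":[0,0,-0.7],"dr":[0,0,0]},{"delta_pos":[0,0,-0.3],"dr":[0,0,0]},{"delta_pos":[0,0,0],"dr":[0,0,0]},{"delta_pos":[0,0,0],"dr":[0,0,0]},{"delta_pos":[0,0,0],"dr":[0,0,0]}]'
python3 - <<'E'
from h import *
save('wrist','k')
E
```

```text
t: 24.6
eef_pos: [0.5144, -0.0046, 0.1746]
ee_rot: [3.139, -0.001, -1.773]
force: [0.7, 1.0, -2.0]
width: 0.0595
gripper_force: 35.0
t: 25.4
eef_pos: [0.5165, -0.0026, 0.0571]
ee_rot: [-3.14, 0.001, -1.771]
force: [-0.6, -0.1, -1.3]
width: 0.0597
gripper_force: 35.0
```

View pics/k.png

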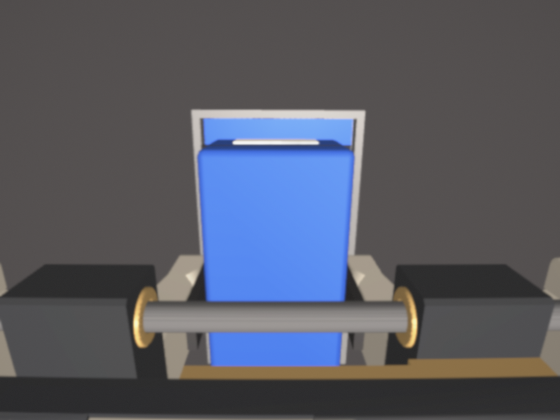

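The blue box hangs squarely over the tray. Rim corners are at (193,111) and (364,111), and the box's far top edge is at row 152. I'll check the end gap numerically before lowering.

```bash
python3 - <<'E'
from h import *
c=calibration('wrist'); a=at_z(c,(278.5,111),.012); b=at_z(c,(278,150),.0655)
u=np.array([np.cos(np.radians(78.5)),np.sin(np.radians(78.5))]); print(a,b,'tray centre by rim',a+.078*u,'box',b+.064*u)
E
python3 -m handwheel '[{"delta_pos":[0,0,-0.4],"dr":[0,0,0]},{"delta_pos":[0,0,-0.15],"dr":[0,0,0]},{"delta_pos":[0,0,0],"dr":[0,0,0]},{"delta_pos":[0,0,0],"dr":[0,0,0]}]'
```

```text
[ 0.50037489 -0.07676949] [ 0.50344518 -0.06439607] tray centre by rim [ 5.15925587e-01 -3.35358899e-04] box [ 0.51620472 -0.00168089]
t: 25.85
eef_pos: [0.5155, -0.0031, 0.0392]
ee_rot: [3.141, -0.0, -1.771]
force: [0.0, -0.5, -2.2]
width: 0.0603
gripper_force: 35.0
```

```bash
python3 -m handwheel '[{"delta_pos":[0,0,-0.08],"dr":[0,0,0]},{"delta_pos":[0,0,-0.06],"dr":[0,0,0]},{"delta_pos":[0,0,0],"dr":[0,0,0]},{"delta_pos":[0,0,0],"dr":[0,0,0]}]'
```

```text
t: 26.25
eef_pos: [0.5156, -0.003, 0.0352]
ee_rot: [3.142, -0.0, -1.772]
force: [-0.3, -0.2, -2.4]
width: 0.0597
gripper_force: 35.0
```

```bash
python3 -m handwheel '[{"delta_pos":[0,0,-0.05],"dr":[0,0,0]},{"delta_pos":[0,0,0],"dr":[0,0,0]},{"delta_pos":[0,0,0],"dr":[0,0,0]}]'
```

```text
t: 26.55
eef_pos: [0.5158, -0.003, 0.035]
ee_rot: [-3.141, 0.0, -1.771]
force: [-4.8, 0.8, 14.2]
width: 0.0599
gripper_force: 35.0
```

Contact. I'll release, lift, turn, and go above the purple box.

```bash
python3 -m handwheel '[{"delta_pos":[0,0,0],"dr":[0,0,0]},{"delta_pos":[0,0,0],"dr":[0,0,0]},{"delta_pos":[0,0,0],"dr":[0,0,0]},{"delta_pos":[0,0,0],"dr":[0,0,0]},{"delta_pos":[0,0,0],"dr":[0,0,0]}]' -1; python3 -m handwheel '[{"delta_pos":[0,0,0.3],"dr":[0,0,0]},{"delta_pos":[0,0,0.8],"dr":[0,0,0]},{"delta_pos":[0,0,1],"dr":[0,0,0]},{"delta_pos":[0,0,1],"dr":[0,0,0]},{"delta_pos":[0.2,1,1],"dr":[0,0,8]},{"delta_pos":[0.2,1,0],"dr":[0,0,8]},{"delta_pos":[0.2,1,0],"dr":[0,0,8]},{"delta_pos":[0.2,1,0],"dr":[0,0,8]},{"delta_pos":[0.2,1,0],"dr":[0,0,8]},{"delta_pos":[0.2,1,0],"dr":[0,0,8]}]' && python3 -m handwheel '[{"delta_pos":[0.2,1,0],"dr":[0,0,8]},{"delta_pos":[0.3,1,0],"dr":[0,0,8]},{"delta_pos":[0.35,0.63,0],"dr":[0,0,8]},{"delta_pos":[0.45,0,0],"dr":[0,0,8]},{"delta_pos":[0.15,0,0],"dr":[0,0,8]},{"delta_pos":[0,0,0],"dr":[0,0,8.5]},{"delta_pos":[0,0,0],"dr":[0,0,0]},{"delta_pos":[0,0,0],"dr":[0,0,0]},{"delta_pos":[0,0,0],"dr":[0,0,0]}]'
python3 - <<'E'
from h import *
save('wrist','l')
E
```

```text
t: 27.05
eef_pos: [0.5157, -0.003, 0.0336]
ee_rot: [3.141, -0.0, -1.772]
force: [0.4, -0.5, 0.4]
width: 0.087
gripper_force: 0.0
t: 28.05
eef_pos: [0.5518, 0.1782, 0.1576]
ee_rot: [-3.141, -0.0, -0.928]
force: [0.4, 0.2, 0.1]
width: 0.0875
gripper_force: 0.0
t: 28.95
eef_pos: [0.5951, 0.2558, 0.1571]
ee_rot: [-3.141, -0.0, -0.091]
force: [0.5, 0.1, -0.4]
width: 0.0876
gripper_force: 0.0
```

View pics/l.png

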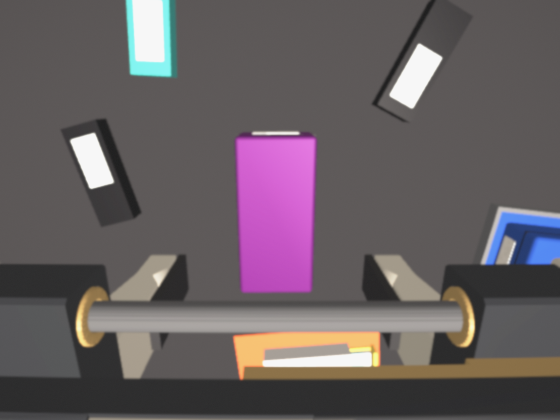

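The purple box is upright and centred, with corners at (237,138), (315,137), (312,291) and (241,291). The nearby open slide box and blue tray are clear of the fingers.

Run:
```python
from h import *
c=calibration('wrist'); quad(c,'purple',[(237,138),(241,291),(312,291),(315,137)],.04); print(get_state()['eef_pos'])
```

```text
purple [590. 256.] len 125.0 wid 57.0 ang -5.0
[0.59510096 0.25582655 0.15709249]
```

```bash
python3 -m handwheel '[{"delta_pos":[-0.17,0,-1],"dr":[0,0,0]},{"delta_pos":[0,0,-1],"dr":[0,0,0]},{"delta_pos":[0,0,-1],"dr":[0,0,0]},{"delta_pos":[0,0,-0.8],"dr":[0,0,0]},{"delta_pos":[0,0,-0.35],"dr":[0,0,0]},{"delta_pos":[0,0,0],"dr":[0,0,0]},{"delta_pos":[0,0,0],"dr":[0,0,0]},{"delta_pos":[0,0,0],"dr":[0,0,0]}]' && python3 -m handwheel '[{"delta_pos":[0,0,0],"dr":[0,0,0]},{"delta_pos":[0,0,0],"dr":[0,0,0]},{"delta_pos":[0,0,0],"dr":[0,0,0]},{"delta_pos":[0,0,0],"dr":[0,0,0]},{"delta_pos":[0,0,0],"dr":[0,0,0]},{"delta_pos":[0,0,0],"dr":[0,0,0]}]' 1 35 && python3 -m handwheel '[{"delta_pos":[0,0,0.3],"dr":[0,0,0]},{"delta_pos":[0,0,0.8],"dr":[0,0,0]},{"delta_pos":[0,0,1],"dr":[0,0,0]},{"delta_pos":[0,0,1],"dr":[0,0,0]},{"delta_pos":[0,0,1],"dr":[0,0,0]},{"delta_pos":[0,0,1],"dr":[0,0,0]},{"delta_pos":[0,0,0],"dr":[0,0,0]},{"delta_pos":[0,0,0],"dr":[0,0,0]}]'
```

```text
t: 29.8
eef_pos: [0.5909, 0.2565, 0.0338]
ee_rot: [-3.14, -0.002, -0.087]
force: [-0.2, -0.3, 0.2]
width: 0.0876
gripper_force: 0.0
t: 30.4
eef_pos: [0.5901, 0.2559, 0.0325]
ee_rot: [-3.142, -0.0, -0.087]
force: [-0.8, -0.4, 3.3]
width: 0.0597
gripper_force: 35.0
t: 31.2
eef_pos: [0.59, 0.256, 0.1861]
ee_rot: [-3.14, -0.001, -0.087]
force: [-0.1, -0.8, -2.1]
width: 0.0597
gripper_force: 35.0
```

```bash
python3 -m handwheel '[{"delta_pos":[-0.3,-0.6,0],"dr":[0,0,-5]},{"delta_pos":[-0.3,-1,0],"dr":[0,0,-5]},{"delta_pos":[-0.3,-1,0],"dr":[0,0,-5]},{"delta_pos":[-0.3,-1,0],"dr":[0,0,-5]},{"delta_pos":[-0.3,-1,0],"dr":[0,0,-5]},{"delta_pos":[-0.3,-1,0],"dr":[0,0,-5]},{"delta_pos":[-0.3,-1,0],"dr":[0,0,-5]},{"delta_pos":[-0.3,-1,0],"dr":[0,0,-5]},{"delta_pos":[-0.3,-1,0],"dr":[0,0,-5]},{"delta_pos":[-0.3,-1,0],"dr":[0,0,-5]}]' && python3 -m handwheel '[{"delta_pos":[-0.3,-1,0],"dr":[0,0,-5]},{"delta_pos":[-0.3,-1,0],"dr":[0,0,-5]},{"delta_pos":[-0.3,-1,0],"dr":[0,0,-5]},{"delta_pos":[-0.3,-1,0],"dr":[0,0,-5]},{"delta_pos":[-0.3,-1,0],"dr":[0,0,-5]},{"delta_pos":[-0.3,-1,0],"dr":[0,0,-5]},{"delta_pos":[-0.3,-1,0],"dr":[0,0,-5]},{"delta_pos":[-0.07,-0.33,0],"dr":[0,0,-4]},{"delta_pos":[0,0,0],"dr":[0,0,0]},{"delta_pos":[0,0,0],"dr":[0,0,0]}]' && python3 -m handwheel '[{"delta_pos":[0,0,-1],"dr":[0,0,0]},{"delta_pos":[0,0,-1],"dr":[0,0,0]},{"delta_pos":[0,0,-1],"dr":[0,0,0]},{"delta_pos":[0,0,-0.8],"dr":[0,0,0]},{"delta_pos":[0,0,-0.5],"dr":[0,0,0]},{"delta_pos":[0,0,0],"dr":[0,0,0]},{"delta_pos":[0,0,0],"dr":[0,0,0]},{"delta_pos":[0,0,0],"dr":[0,0,0]}]'
python3 - <<'E'
from h import *
save('wrist','m')
E
```

```text
t: 32.2
eef_pos: [0.4985, -0.0334, 0.1839]
ee_rot: [3.139, 0.001, -0.964]
force: [0.6, -0.2, -1.8]
width: 0.0598
gripper_force: 35.0
t: 33.2
eef_pos: [0.4342, -0.2519, 0.1843]
ee_rot: [3.14, 0.0, -1.64]
force: [0.9, -0.1, -1.8]
width: 0.0598
gripper_force: 35.0
t: 34.0
eef_pos: [0.4359, -0.2518, 0.0572]
ee_rot: [-3.14, -0.0, -1.639]
force: [-0.8, -0.1, -2.9]
width: 0.0597
gripper_force: 35.0
```

View pics/m.png

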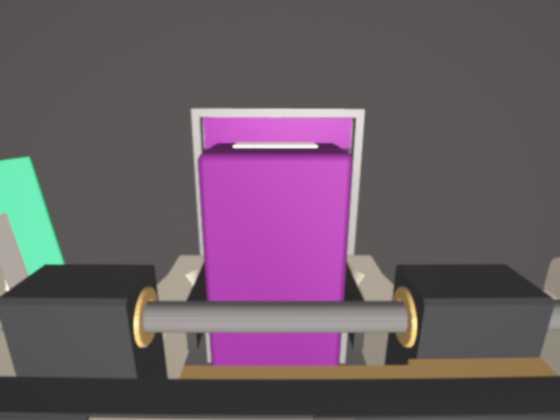

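The purple box is squarely over its tray, with the same framing as the blue one. I'll lower it.

```bash
python3 -m handwheel '[{"delta_pos":[0,0,-0.4],"dr":[0,0,0]},{"delta_pos":[0,0,-0.15],"dr":[0,0,0]},{"delta_pos":[0,0,-0.05],"dr":[0,0,0]},{"delta_pos":[0,0,-0.05],"dr":[0,0,0]},{"delta_pos":[0,0,0],"dr":[0,0,0]},{"delta_pos":[0,0,0],"dr":[0,0,0]}]'
```

```text
t: 34.65
eef_pos: [0.4352, -0.2521, 0.037]
ee_rot: [-3.141, -0.0, -1.64]
force: [-0.1, 0.2, -1.2]
width: 0.0598
gripper_force: 35.0
```

```bash
python3 -m handwheel '[{"delta_pos":[0,0,-0.05],"dr":[0,0,0]},{"delta_pos":[0,0,0],"dr":[0,0,0]},{"delta_pos":[0,0,0],"dr":[0,0,0]}]'
```

```text
t: 34.95
eef_pos: [0.4353, -0.2521, 0.0364]
ee_rot: [-3.141, -0.0, -1.64]
force: [-2.2, 2.8, 12.1]
width: 0.0599
gripper_force: 35.0
```

Contact. I'll release and retreat, then take a last check from a distance.

```bash
python3 -m handwheel '[{"delta_pos":[0,0,0],"dr":[0,0,0]},{"delta_pos":[0,0,0],"dr":[0,0,0]},{"delta_pos":[0,0,0],"dr":[0,0,0]},{"delta_pos":[0,0,0],"dr":[0,0,0]},{"delta_pos":[0,0,0],"dr":[0,0,0]}]' -1; python3 -m handwheel '[{"delta_pos":[0,0,0.3],"dr":[0,0,0]},{"delta_pos":[0,0,0.8],"dr":[0,0,0]},{"delta_pos":[0,0,1],"dr":[0,0,0]},{"delta_pos":[0,0,1],"dr":[0,0,0]},{"delta_pos":[0,0,1],"dr":[0,0,0]},{"delta_pos":[0.2,1,1],"dr":[0,0,0]},{"delta_pos":[0.3,1,1],"dr":[0,0,0]},{"delta_pos":[0.3,1,1],"dr":[0,0,0]},{"delta_pos":[0.3,1,1],"dr":[0,0,0]},{"delta_pos":[0.3,0.5,0],"dr":[0,0,0]}]' && python3 -m handwheel '[{"delta_pos":[0,0,0],"dr":[0,0,0]},{"delta_pos":[0,0,0],"dr":[0,0,0]},{"delta_pos":[0,0,0],"dr":[0,0,0]}]'
python3 - <<'E'
from h import *
save('wrist','n')
E
```

```text
t: 35.45
eef_pos: [0.435, -0.252, 0.0352]
ee_rot: [3.141, -0.0, -1.641]
force: [-0.7, -0.8, -0.1]
width: 0.0868
gripper_force: 0.0
t: 36.45
eef_pos: [0.479, -0.1155, 0.2837]
ee_rot: [-3.133, 0.001, -1.639]
force: [-0.5, -0.1, 0.6]
width: 0.0878
gripper_force: 0.0
t: 36.75
eef_pos: [0.4763, -0.1175, 0.278]
ee_rot: [3.141, -0.0, -1.641]
force: [-0.6, -0.2, -0.1]
width: 0.088
gripper_force: 0.0
```

View pics/n.png

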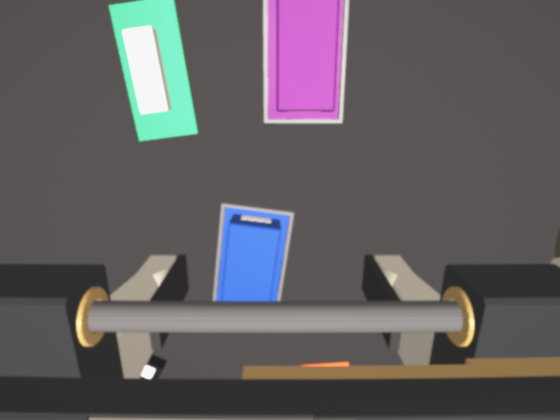

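The purple and blue boxes sit centred inside their rims, at (306,55) and (252,262), and the shut slide box is on the green mat at (147,70). I'll hand in.

```bash
python3 -c "
from station import *
print(job_done())"
```

```text
the job is handed in; nothing more can be done
None
```

I took the stack apart, set all four boxes on their own mats and trays, and handed the job in at about 37 s; the interface returned no verdict, but in my last look at each place the box was seated and within a few millimetres of centre, and both drawers were as they started.

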